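# Shut the feed hopper and tip in the spacers

## Task

A stray spacer has been left standing on the sliding shutter of the feed hopper: first put it in the tipping tray with the other three. Then push the shutter's grip fully home against its end stop so that the hopper is shut, then lift the tray by its bar until all four spacers are in the hopper, and let the tray back down flat. Leave the shutter home, and leave the spray can, the piston and the jar where they stand.

Things in the scene. Friction and masses are not known exactly. Their poses are not given: they have to be found in the camera images.
- stand: grey hopper stand, fixed; origin on the bench below the tray hinge, x away from the robot, y left at yaw 0. Hopper: open box 130 mm (x) by 116 mm (y) inside, centred at x 0, y -61 mm; top of robot-side wall (outer face x -69 mm) 147 mm, hinge wall (y 0) 138 mm, far and right walls 185 mm. Shutter rails at y -123 and +3 mm, 6 mm thick, top 112 mm, x -228 to -68 mm
- hopper_in (a point): centre of the hopper's floor, at the height of the shutter's top face (104 mm above the bench); axes as the stand's. The floor is there only as far as the shutter is closed
- shutter (a joint): travel of the shutter plate along the stand's +x: 0 = fully open (pulled towards the robot), 0.105 m = fully home at its end stop, hopper shut. Starts anywhere from 0 to 0.035; some 4 N of friction; stays where it is left
- shutter_grip (a point): middle of the black upright grip tab on the shutter plate, 39 mm above the plate's top face (143 mm above the bench). The tab is 14 mm thick in the stand's x (18 mm at its rounded top), 68 mm wide along y at the top and 50 mm below, and reaches from 104 to 155 mm above the bench. It moves with the shutter; the plate is 112 mm wide
- grip_home (a point): fixed point where shutter_grip is when the shutter is fully home; then only about 12 mm are left between the tab and the hopper wall
- tray (a joint): tilt of the tipping tray about its hinge (along the stand's x): 0 = level, at rest; grows as the bar end is lifted, up to 1.35 rad. It falls back when let go
- tray_hinge (a point): fixed point on the hinge axis, 150 mm above the bench, over the hopper's left (hinge) wall; axes as the stand's
- tray_in (a point): centre of the tray's inner floor, moving with the tray, 56 mm from the hinge, at the hinge's height when level; axes x along the hinge, y towards the bar, z up from the floor. Aluminium, 116 mm (x) by 110 mm (y) inside, walls 24 mm high on three sides, open towards the hopper
- tray_bar (a point): middle of the round steel lifting bar at the tray's outer end: 12 mm thick, 104 mm long along the stand's x, joined to the tray by arms at both ends, 36 mm clear of the tray's end wall; 150 mm from the hinge along the tray's y and 15 mm above its floor; nothing beneath it down to the bench
- spacer1: plain steel spacer bush, a cylinder 30 mm in diameter and 36 mm long with a dark (not open) bore mark, about 80 g, standing in the tray near its bar end at the start; origin at the centre of its lower face, z along its axis
- spacer2: plain steel spacer bush, a cylinder 30 mm in diameter and 36 mm long with a dark (not open) bore mark, about 80 g, standing in the tray near its bar end at the start; origin at the centre of its lower face, z along its axis
- spacer3: plain steel spacer bush, a cylinder 30 mm in diameter and 36 mm long with a dark (not open) bore mark, about 80 g, standing in the tray near its bar end at the start; origin at the centre of its lower face, z along its axis
- stray: plain steel spacer bush, a cylinder 30 mm in diameter and 36 mm long with a dark (not open) bore mark, about 80 g, standing on the shutter plate between the grip tab and the hopper wall at the start, where it blocks the shutter; origin at the centre of its lower face, z along its axis
- spacer1_mid (a point): centre of that spacer
- spacer2_mid (a point): centre of that spacer
- spacer3_mid (a point): centre of that spacer
- stray_mid (a point): centre of the stray spacer
- spray_can: bystander: spray can 58 mm in diameter, 160 mm tall, standing beside the work; origin at the centre of its base
- piston: bystander: aluminium piston 66 mm in diameter, 55 mm tall, standing on the bench; origin at the centre of its base
- grease_jar: bystander: jar 60 mm in diameter, 75 mm tall, standing on the bench; origin at the centre of its base
Not all that is in view belongs to the job. What is shaped like the spacer3 but purple is not meant.

How it is judged:
By the outcome, as a careful person would: the job done as asked, in the order asked, and still so for the second after the job is handed in, with the robot touching nothing.
It also fails if it takes over 69 s, if anything falls off the work surface, if the arm or the gripper's body presses on something with over 40 N, if the wrist force passes 120 N, or if a joint passes its speed limit or range.

## Robot

A 6-joint arm with a two-finger parallel gripper is mounted at the origin on the work surface. World frame = base frame: x ahead of the robot, y to its left, z up, the work surface at z = 0. Lengths are in m, angles in rad, forces in N, time in s.
With the tool pointing down it reaches from about 0.375 to 0.9 m from the base axis. Payload 3.1 kg.
Tool frame: the origin (TCP) lies midway between the tips of the shut fingers; the grasp point (between the pads) lies 19 mm behind it; z points along the fingers, y is the line along which they close (so a half turn about z gives the same grasp; the last joint's range is limited). The gripper opens to 87 mm and grips with 3 to 60 N. Pads are 19 mm wide; open, the fingers measure 117 mm over their backs; the gripper's body (75 mm by 190 mm) begins 51 mm behind the grasp point.
Start: joints at [1.004, 0.527, 1.433, -0, 1.181, -0.178], TCP at [0.237, 0.578, 0.223] pointing down, gripper open.
Joint ranges: [-3.08, 3.08], [-0.75, 2.2], [0.22, 2.44], [-1.43, 4.57], [0, 2.65], [-2.85, 2.85]. Speed limits (rad/s): [2.79, 2.79, 3.14, 3.14, 3.14, 3.14].

## Interface

Orientations are given as a unit quaternion [x, y, z, w].
In Python, from rig import robot gives the robot as it stands. The module is installed in compiled form; this text tells all that it offers.
- The arm moves only by the tool play_rows, never from a script. Its arguments are lists of equal length, an entry for each row: "gripper": the closure, from -1 (fully open) to 1 (shut); "delta_pos": the shift along the tool's x, y, z in cm, a list of three; "turn": the turn, a rotation vector about the tool's x, y, z in rad, a list of three. A call has 1 to 12 rows; each row is the pose to reach, as a shift and turn from the pose commanded when the call began, along the tool's axes at that moment; what a row does not reach only later rows make up. A row lasts 1/8 s, in which the tool goes at most 62.5 mm and 10.7 degrees, less where a joint would pass 70% of its speed; a pose out of reach is approached as far as the arm can. A call with a gripper value outside its range is refused whole. The fingers move at their own pace and stop on an object; "squeeze" is the grip in N (left out, the last holds). Time passes only in rows, so rows that repeat a pose let the fingers close. It gives the time, the measured TCP pose, the force, the opening and the grip force at its end, in the units of the state.
- robot.get_obs(): the state, without advancing time (a new reading comes with each control period).
- robot.camera(name): name is "scene" or "top" or "wrist"; returns a dict with "color" (480x640x3 uint8, red, green, blue), "vfov" (degrees; the focal length in pixels is half the picture's height over the tangent of half this angle, whatever the lens; pixels are square), "cx", "cy" (the principal point, pixels), "R" (3x3) and "t" (3): a world point X has camera coordinates R X + t. Camera axes: x right, y down, z forward; pixel columns grow to the right and rows downward; lengths in m; the calibration is good to about 2 mm. A picture is of the moment at which its call begins. There is no depth.
- robot.hand_in(): hands the job in; it is judged then, once.
The state is a dict: "time": time; "q": joint angles; "joint_velocities": joint speeds; "joint_torque": joint torques, N m; "position": TCP position; "tool_rot": TCP orientation; "ft_force": force on the tool from outside, world axes, zero at the start; "moment": the same for the moment, N m; "grip_width": finger opening in m; "grip_force": force on a finger pad.
Only numpy, scipy, OpenCV 4.12 (cv2) and the standard library are available. Lean on these libraries where they do the work, as an engineer would, in place of code of your own. Each camera call takes 0.05 s, during which the arm holds its last target. There are 200 camera calls.

## Working session

There is one attempt and no reset: what is moved stays moved. The work goes in short steps, Python scripts to look and compute and a tool call to move; the robot and the scene stay as the last step left them, time stands still between calls to the robot, and variables do not carry over. Pictures are saved under pics/ and viewed, at most 10 in all, crops included, and the job is handed in when it is done.

Besides the shell and the picture viewer there is one more tool, called as a command line: name --argument value ..., lists and objects as JSON in quotes. play_rows: Moves the arm, as the interface text tells. Its arguments: {"type":"object","properties":{"gripper":{"type":"array","items":{"type":"number"}},"delta_pos":{"type":"array","items":{"type":"array","items":{"type":"number"}}},"turn":{"type":"array","items":{"type":"array","items":{"type":"number"}}},"squeeze":{"type":"number"}},"required":["gripper","delta_pos","turn"]}

```bash
mkdir -p pics; cat > h.py <<'E'
import numpy as np, cv2, json
from rig import robot
from scipy.spatial.transform import Rotation as Ro
def shot(n,f):
    c=robot.camera(n); cv2.imwrite('pics/'+f+'.png',c['color'][:,:,::-1]); 
    np.savez('pics/'+f+'.npz',**{k:np.array(v) for k,v in c.items()}); return c
def load(f): return dict(np.load('pics/'+f+'.npz'))
def ray(c,u,v):
    f=240/np.tan(np.radians(float(c['vfov']))/2)
    d=np.array([(u-c['cx'])/f,(v-c['cy'])/f,1.]); R=np.array(c['R']);o=-R.T@c['t']; d=R.T@d; return o,d/np.linalg.norm(d)
def plane(c,u,v,z):
    o,d=ray(c,u,v); return o+d*(z-o[2])/d[2]
def tri(c1,p1,c2,p2):
    A=np.zeros((3,3));b=np.zeros(3);L=[ray(c1,*p1),ray(c2,*p2)]
    for o,d in L:
        P=np.eye(3)-np.outer(d,d);A+=P;b+=P@o
    X=np.linalg.solve(A,b); return X,max(np.linalg.norm((np.eye(3)-np.outer(d,d))@(X-o)) for o,d in L)
def proj(c,X):
    f=240/np.tan(np.radians(float(c['vfov']))/2)
    p=c['R']@np.array(X)+c['t']; return np.array([c['cx']+f*p[0]/p[2],c['cy']+f*p[1]/p[2]])
def tool(X):
    """world displacement of TCP to X, in tool axes cm"""
    o=robot.get_obs(); return Ro.from_quat(o['tool_rot']).inv().apply(np.array(X)-o['position'])*100
E
python3 - <<'E'
from h import *
np.set_printoptions(precision=4,suppress=True)
for n in ['scene','top','wrist']:
    c=shot(n,n+'0'); print(n,c['vfov'],c['cx'],c['cy'],-np.array(c['R']).T@c['t'])
print(robot.get_obs())
E
```

```text
scene 45.882880480478754 310.7903275366361 237.14410207698106 [1.1174 0.3269 0.8228]
top 55.27497523624763 311.7787369229794 234.96211975566987 [ 0.5181 -0.0579  0.7832]
wrist 70.78118430288038 322.4452365640808 239.20532293549036 [0.1689 0.6054 0.3839]
{'time': 0.15, 'q': array([ 1.0035,  0.5282,  1.4336, -0.    ,  1.1814, -0.1785]), 'joint_velocities': array([-0.0013, -0.0031, -0.0039, -0.0009, -0.0008,  0.0011]), 'joint_torque': array([  0.0006, -44.0434, -17.6843,   0.0634,   0.0552,  -0.0001]), 'position': array([0.2366, 0.5779, 0.2218]), 'tool_rot': array([ 0.1931,  0.9812, -0.0008, -0.0003]), 'ft_force': array([-0.5588,  0.3947, -0.2613]), 'moment': array([ 0.0039, -0.04  , -0.0195]), 'grip_force': 0.0, 'grip_width': 0.08719183818520926}
```

View pics/scene0.png

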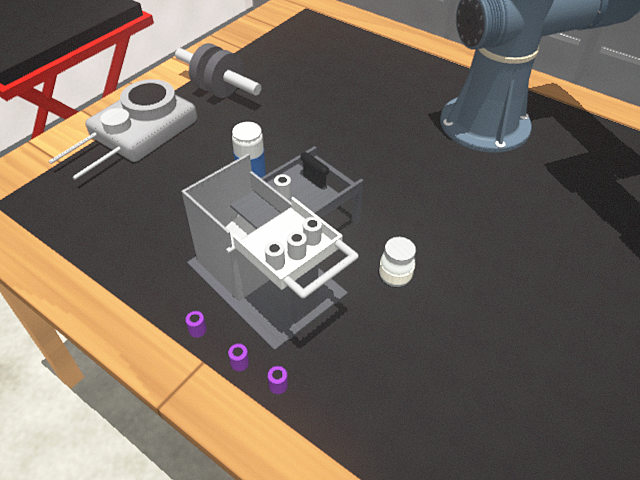

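View pics/top0.png

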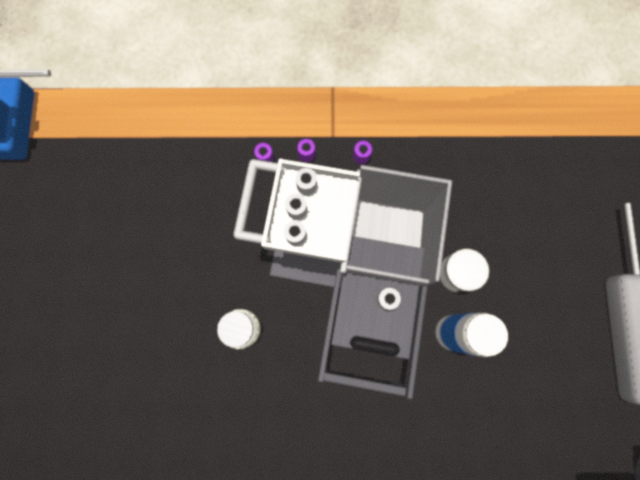

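The scene view shows the stray at (283,181) between the black tab (315,168) and the hopper wall, and three steel spacers in the tray at (274,252), (296,242) and (312,229). In the top view the stray is at (390,299), the tab at (375,346), the bar at (245,200) and the tray spacers at (306,180), (296,206), (295,232).

Candidates for the stray in the top view:
- **Steel bush on the shutter:** (390,299). I choose this one, since it stands on the shutter between the tab and the wall.
- **Steel bushes in the tray:** (306,180), (296,206), (295,232).
- **Purple decoys:** (263,151), (306,147), (363,149).

Next is one close crop to check the choice.

```bash
python3 - <<'E'
from h import *
np.set_printoptions(precision=4,suppress=True)
t=load('top0');s=load('scene0')
a=cv2.resize(t['color'][150:400,225:475],(500,500),interpolation=cv2.INTER_CUBIC)
b=cv2.resize(s['color'][140:310,180:370],None,fx=1.5,fy=1.5)
m=np.zeros((500,790,3),np.uint8);m[:, :500]=a;m[:b.shape[0],500:500+b.shape[1]]=b
cv2.imwrite('pics/crop.png',m[:,:,::-1])
def bore(c,p,r=9):
    u,v=p;w=c['color'][v-r:v+r+1,u-r:u+r+1].max(2).astype(np.uint8)
    th,bw=cv2.threshold(w,0,255,cv2.THRESH_BINARY_INV+cv2.THRESH_OTSU)
    n,l,st,ce=cv2.connectedComponentsWithStats(bw)
    best=min(range(1,n),key=lambda i:np.hypot(*(ce[i]-r))+ (0 if st[i,4]>8 else 99)); return ce[best]+[u-r,v-r],st[best,4]
for nm,p,q in [('stray',(390,299),(283,181)),('A',(306,180),(275,249)),('B',(296,206),(296,239)),('C',(295,232),(312,225))]:
    (x,n1),(y,n2)=bore(t,p,7),bore(s,q,5)
    print(nm,x,n1,y,n2,*tri(t,x,s,y),'planes',plane(t,*x,.14 if nm=='stray' else .186))
E
```

```text
stray [389.4941 298.2706] 85 [281.9512 179.439 ] 41 [ 0.5533 -0.1591  0.1368] 0.0003282543461195695 planes [ 0.5533 -0.1589  0.14  ]
A [305.5529 177.6353] 85 [274.0159 247.6508] 63 [ 0.7141 -0.0422  0.1835] 0.00045149732761546837 planes [ 0.7135 -0.0427  0.186 ]
B [295.2614 203.3523] 88 [296.2388 237.4478] 67 [ 0.678  -0.0286  0.1832] 0.00032344203386705766 planes [ 0.6774 -0.029   0.186 ]
C [294.1099 230.5714] 91 [312. 223.] 55 [ 0.6403 -0.0273  0.1837] 0.00037246202972662275 planes [ 0.64   -0.0278  0.186 ]
```

View pics/crop.png

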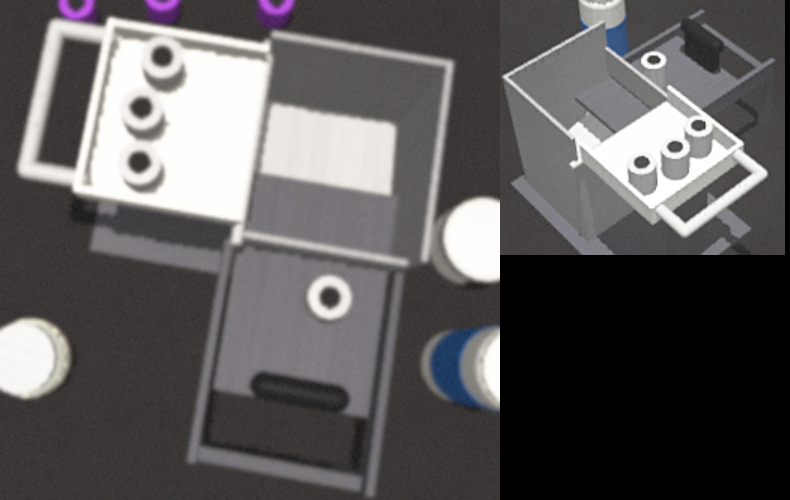

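The close crop confirms a steel bush on the shutter plate at top pixel (389.5,298.3), triangulated at z 0.137 against an expected 0.140. The tab spans crop pixels (250..348, 372..410). Next I measure the stand's axes, tab and bar.

```bash
python3 - <<'E'
from h import *
np.set_printoptions(precision=4,suppress=True)
t=load('top0');s=load('scene0')
C=lambda x,y:(225+(x-.5)/2,150+(y-.5)/2)
S=lambda x,y:(180+(x-500)/1.5,140+y/1.5)
def ln(n,a,b,z):
    A,B=plane(t,*C(*a),z),plane(t,*C(*b),z);d=B-A;print(n,A,B,'len',np.linalg.norm(d),'ang',np.degrees(np.arctan2(d[1],d[0])))
ln('railL outer',(193,462),(228,240),.112)
ln('railR outer',(371,494),(402,270),.112)
ln('farwall',(453,63),(272,35),.185)
ln('rightwall outer',(427,262),(453,63),.185)
ln('bar',(27,172),(51,27),.165)
ln('robotwall',(407,264),(235,238),.147)
# tab mask
im=t['color'][325:365,340:412].max(2);print(im[::6,::8])
m=(im<26).astype(np.uint8);n,l,st,ce=cv2.connectedComponentsWithStats(m);i=1+np.argmax(st[1:,4])
pts=np.argwhere(l==i)[:,::-1].astype(np.float32);r=cv2.minAreaRect(pts);print(r,st[i])
print('tab',plane(t,r[0][0]+340,r[0][1]+325,.152))
# bar triangulation ends (axis corners)
for a,b in [((51,27),(763,175)),((27,172),(690,230))]:
    pass
print('bar ends tri', tri(t,C(51,27),s,S(690,230)), tri(t,C(27,172),s,S(763,175)))
E
```

```text
railL outer [ 0.4398 -0.0641  0.112 ] [ 0.5963 -0.0902  0.112 ] len 0.1586865717348685 ang -9.457782920618856
railR outer [ 0.4188 -0.188   0.112 ] [ 0.5744 -0.2166  0.112 ] len 0.15827472847424834 ang -10.427306040203932
farwall [ 0.7083 -0.2402  0.185 ] [ 0.7285 -0.1181  0.185 ] len 0.12383629346921977 ang 80.62171378148258
rightwall outer [ 0.5735 -0.2158  0.185 ] [ 0.7083 -0.2402  0.185 ] len 0.13701094047419987 ang -10.270865047923047
bar [0.6371 0.0501 0.165 ] [0.7419 0.0364 0.165 ] len 0.10565504176428898 ang -7.443267230046225
robotwall [ 0.5757 -0.212   0.147 ] [ 0.5937 -0.0934  0.147 ] len 0.11998889493279682 ang 81.36372460175525
[[126 125 128 125 120 126 131 127 126]
 [126 127 122 125 125 130 128 123 125]
 [125 127  47  79 118 130 127 126 125]
 [126 118  56  61  46  37  40  91 126]
 [ 55  61  51  44  38  47  57  47 127]
 [ 55  60  59  58  57  59  46  77 122]
 [ 59  56  57  56  60  56  59  63  38]]Traceback (most recent call last):
  File "<stdin>", line 16, in <module>
    return _wrapfunc(a, 'argmax', axis=axis, out=out, **kwds)
    return bound(*args, **kwds)
ValueError: attempt to get argmax of an empty sequence
```

```bash
cat >> h.py <<'E'
YAW=np.radians(-9.9); EX=np.array([np.cos(YAW),np.sin(YAW),0]);EY=np.array([-np.sin(YAW),np.cos(YAW),0])
O=.6705*EX+.010*EY
def W(x,y,z): return O+x*EX+y*EY+[0,0,z]
def st(X): d=np.array(X)-O; return np.array([d@EX,d@EY,d[2]])
def turn(yaw=YAW):
    """rotvec in tool axes taking the tool to pointing down with tool y along stand y"""
    ey=np.array([-np.sin(yaw),np.cos(yaw),0]);z=np.array([0,0,-1.]);R=Ro.from_matrix(np.c_[np.cross(ey,z),ey,z])
    return (Ro.from_quat(robot.get_obs()['tool_rot']).inv()*R).as_rotvec()
E
python3 - <<'E'
from h import *
np.set_printoptions(precision=4,suppress=True)
print(O,tool([.5533,-.159,.26]),turn(),st([.5533,-.159,.14]))
E
```

```text
[ 0.6622 -0.1054  0.    ] [-57.2383 -56.194   -3.7421] [-0.0016 -0.0004 -0.216 ] [-0.0981 -0.0715  0.14  ]
```

play_rows --gripper '[-0.2,-0.2,-0.2,-0.2,-0.2,-0.2,-0.2,-0.2,-0.2,-0.2,-0.2,-0.2]' --delta_pos '[[0,0,-4],[-4,-4,-4],[-8,-8,-4],[-12,-12,-4],[-16,-16,-4],[-20,-20,-4],[-24,-24,-4],[-28,-28,-4],[-32,-32,-4],[-36,-36,-4],[-40,-40,-4],[-44,-44,-4]]' --turn '[[0,0,0],[0,0,-0.05],[0,0,-0.1],[0,0,-0.15],[0,0,-0.216],[0,0,-0.216],[0,0,-0.216],[0,0,-0.216],[0,0,-0.216],[0,0,-0.216],[0,0,-0.216],[0,0,-0.216]]'

```text
time: 1.65
position: [0.4776, 0.0026, 0.2625]
tool_rot: [0.086, 0.996, 0.0, 0.0]
ft_force: [0.7, 1.2, 0.1]
grip_width: 0.0522
grip_force: 0.0
```

```bash
python3 - <<'E'
from h import *
np.set_printoptions(precision=4,suppress=True)
print(tool([.5533,-.159,.26]),turn(),robot.get_obs()['position'])
E
```

```text
[-10.2407 -14.6141   0.2471] [ 0.0003  0.     -0.0004] [0.4776 0.0026 0.2625]
```

play_rows --gripper '[-0.2,-0.2,-0.2,-0.2,-0.2]' --delta_pos '[[-3.4,-4.9,0],[-6.8,-9.8,0],[-10.2,-14.6,0.2],[-10.2,-14.6,0.2],[-10.2,-14.6,0.2]]' --turn '[[0,0,0],[0,0,0],[0,0,0],[0,0,0],[0,0,0]]'

```text
time: 2.28
position: [0.5518, -0.1566, 0.2598]
tool_rot: [0.087, 0.996, 0.001, -0.001]
ft_force: [0.6, 0.9, 0.2]
grip_width: 0.052
grip_force: 0.0
```

```bash
python3 - <<'E'
from h import *
np.set_printoptions(precision=4,suppress=True)
c=shot('wrist','wrist1');o=robot.get_obs()
print(o['position'],st(o['position']),turn(),'expect stray px',proj(c,[.5533,-.159,.14]),'tab',proj(c,W(-.145,-.061,.155)))
E
```

```text
[ 0.5517 -0.1559  0.2601] [-0.1002 -0.0687  0.2601] [ 0.001  -0.0019  0.0004] expect stray px [320.1355 236.0024] tab [333.3222 183.1154]
```

View pics/wrist1.png

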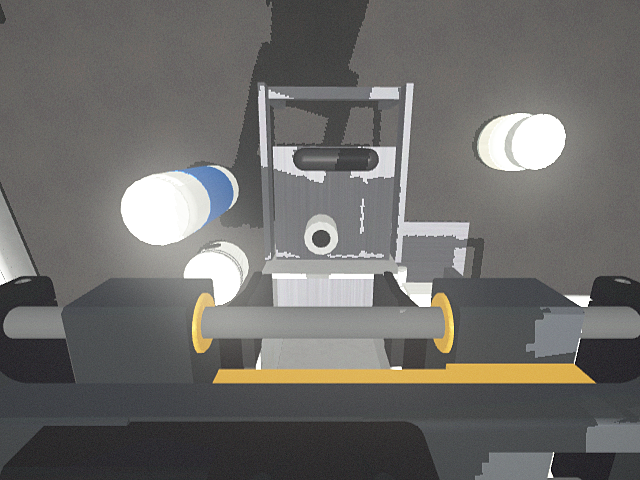

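The wrist view shows the stray's bore at about (320,238), next to the expected (320,236). The tab is at (336,159) and the rails are vertical in the picture, so the yaw fits.

```bash
python3 - <<'E'
from h import *
np.set_printoptions(precision=4,suppress=True)
c=load('wrist1');t=load('top0');o=robot.get_obs()
im=c['color'].max(2)[225:250,308:333];_,bw=cv2.threshold(im,0,255,cv2.THRESH_BINARY_INV+cv2.THRESH_OTSU)
n,l,s,ce=cv2.connectedComponentsWithStats(bw);i=l[12,12];p=ce[i]+[308,225];print(p,s[i])
X,e=tri(t,(389.49,298.27),c,p);print('stray',X,e,st(X),'on plane',st(plane(c,*p,.14)))
print('tab wrist',st(plane(c,336,159,.152)),'top',st(plane(t,225+149.2,150+195.5,.155)),tri(t,(374.5,345),c,(336,159)))
for u,v in [(258,84),(259,255),(414,84),(410,255)]: print('rail',st(plane(c,u,v,.112)))
print('wall top edge',st(plane(c,330,261,.147)))
T=X.copy();T[2]=.117;print('go',tool(T),turn())
E
```

```text
[320.7588 238.2218] [  4   5  19  18 257]
stray [ 0.5531 -0.1581  0.1477] 0.00041228572910643644 [-0.0985 -0.0706  0.1477] on plane [-0.0961 -0.071   0.14  ]
tab wrist [-0.1633 -0.059   0.152 ] top [-0.1646 -0.058   0.155 ] (array([ 0.4909, -0.1353,  0.1518]), np.float64(0.00035825476601003737))
rail [-0.2236 -0.124   0.112 ]
rail [-0.0717 -0.1307  0.112 ]
rail [-0.2237  0.0079  0.112 ]
rail [-0.0717  0.015   0.112 ]
wall top edge [-0.0777 -0.063   0.147 ]
go [-0.201  -0.2036 14.3049] [ 0.001  -0.0019  0.0004]
```

play_rows --gripper '[-0.2,-0.2,-0.2,-0.2,-0.2,-0.2,0.6,0.6,0.6,0.6,0.6,0.6]' --delta_pos '[[-0.2,-0.2,4],[-0.2,-0.2,8],[-0.2,-0.2,11],[-0.2,-0.2,13],[-0.2,-0.2,14.2],[-0.2,-0.2,14.2],[-0.2,-0.2,14.2],[-0.2,-0.2,14.2],[-0.2,-0.2,14.2],[-0.2,-0.2,14.2],[-0.2,-0.2,14.2],[-0.2,-0.2,14.2]]' --turn '[[0,0,0],[0,0,0],[0,0,0],[0,0,0],[0,0,0],[0,0,0],[0,0,0],[0,0,0],[0,0,0],[0,0,0],[0,0,0],[0,0,0]]' --squeeze 20

```text
time: 3.82
position: [0.5546, -0.1595, 0.1192]
tool_rot: [0.086, 0.996, -0.0, 0.0]
ft_force: [0.2, 0.9, 6.0]
grip_width: 0.0294
grip_force: 20.0
```

play_rows --gripper '[0.6,0.6,0.6,0.6,0.6,0.6,0.6,0.6]' --delta_pos '[[0,0,-3],[0,0,-7],[0,0,-12],[-2,2,-12],[-5,5,-12],[-8,8,-12],[-9.8,9.5,-12],[-9.8,9.5,-12]]' --turn '[[0,0,0],[0,0,0],[0,0,0],[0,0,0],[0,0,0],[0,0,0],[0,0,0],[0,0,0]]'

```text
time: 4.82
position: [0.6677, -0.0815, 0.2373]
tool_rot: [0.085, 0.996, 0.0, -0.001]
ft_force: [0.2, -0.5, -0.8]
grip_width: 0.0297
grip_force: 20.0
```

```bash
python3 - <<'E'
from h import *
np.set_printoptions(precision=4,suppress=True)
o=robot.get_obs();print(st(o['position']),o['grip_width'],tool(W(0,.024,.167)),turn())
t=load('top0')
for u,v in [(305.5,177.6),(295.3,203.4),(294.1,230.6)]: print(st(plane(t,u,v,.186)))
E
```

```text
[0.0013 0.0245 0.2373] 0.02967799556723582 [ 0.1202 -0.0533  7.0306] [ 0.     -0.0011  0.0021]
[0.0398 0.0707 0.186 ]
[0.0017 0.0779 0.186 ]
[-0.0353  0.0727  0.186 ]
```

play_rows --gripper '[0.6,0.6,0.6,0.6,0.6,0.1,0.1,0.1,0.1,0.1,0.1,0.1]' --delta_pos '[[0,0,3],[0,0,5],[0,0,6.2],[0,0,7],[0,0,7.1],[0,0,7.1],[0,0,7.1],[0,0,7.1],[0,0,5],[0,0,1],[0,0,-4],[0,0,-4]]' --turn '[[0,0,0],[0,0,0],[0,0,0],[0,0,0],[0,0,0],[0,0,0],[0,0,0],[0,0,0],[0,0,0],[0,0,0],[0,0,0],[0,0,0]]'

```text
time: 6.32
position: [0.6701, -0.0833, 0.2845]
tool_rot: [0.086, 0.996, -0.001, 0.006]
ft_force: [0.4, 0.1, -0.0]
grip_width: 0.0392
grip_force: 0.0
```

```bash
python3 - <<'E'
from h import *
np.set_printoptions(precision=4,suppress=True)
c=shot('scene','scene1');o=robot.get_obs();print(st(o['position']),o['grip_width'])
cv2.imwrite('pics/scene1c.png',cv2.resize(c['color'][110:330,160:420,::-1],None,fx=2,fy=2))
print(tool(W(-.215,-.06,.30)),tool(W(-.205,-.06,.130)))
E
```

```text
[0.0022 0.0233 0.2815] 0.039111106646314904
[21.7106 -8.3297 -1.9691] [20.8109 -8.3176 15.0365]
```

View pics/scene1c.png

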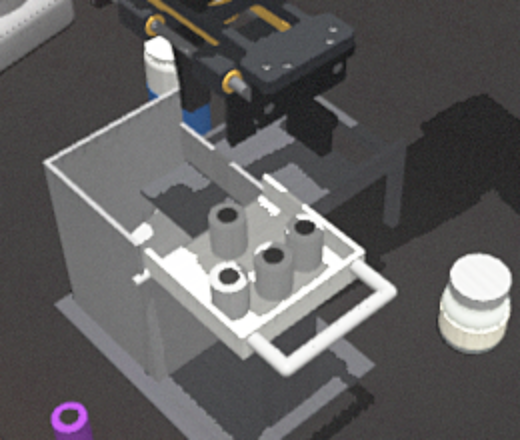

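The stray stands upright in the tray with the other three, at crop (228,225). Next I go behind the tab to push the shutter.

play_rows --gripper '[1,1,1,1,1,1,1,1,1,1,1]' --delta_pos '[[4,-2,0],[8,-4,0],[12,-6,0],[16,-8,0],[20.8,-8.3,0],[20.8,-8.3,0],[20.8,-8.3,4],[20.8,-8.3,9],[20.8,-8.3,13],[20.8,-8.3,15.2],[20.8,-8.3,15.2]]' --turn '[[0,0,0],[0,0,0],[0,0,0],[0,0,0],[0,0,0],[0,0,0],[0,0,0],[0,0,0],[0,0,0],[0,0,0],[0,0,0]]'

```text
time: 7.75
position: [0.4472, -0.1278, 0.1244]
tool_rot: [0.086, 0.996, 0.001, -0.002]
ft_force: [0.8, 0.1, 0.4]
grip_width: 0.0003
grip_force: 0.0
```

```bash
python3 - <<'E'
from h import *
np.set_printoptions(precision=4,suppress=True)
o=robot.get_obs();print(st(o['position']),o['grip_width'],o['ft_force'],turn(),tool(W(-.115,-.06,.127)))
E
```

```text
[-0.208  -0.059   0.1244] 0.00028616758935858346 [0.8008 0.0892 0.4063] [ 0.0018 -0.0047  0.0003] [-9.2958 -0.0974 -0.3013]
```

play_rows --gripper '[1,1,1,1,1,1,1,1,1,1,1]' --delta_pos '[[-1,-0.1,-0.2],[-2,-0.1,-0.2],[-3,-0.1,-0.2],[-4,-0.1,-0.2],[-5,-0.1,-0.2],[-6,-0.1,-0.2],[-7,-0.1,-0.2],[-8,-0.1,-0.2],[-8.6,-0.1,-0.2],[-9.2,-0.1,-0.2],[-9.2,-0.1,-0.2]]' --turn '[[0,0,0],[0,0,0],[0,0,0],[0,0,0],[0,0,0],[0,0,0],[0,0,0],[0,0,0],[0,0,0],[0,0,0],[0,0,0]]'

```text
time: 9.12
position: [0.539, -0.1455, 0.1287]
tool_rot: [0.086, 0.996, -0.0, 0.0]
ft_force: [-2.7, 0.4, 1.1]
grip_width: 0.0006
grip_force: 1.1
```

```bash
python3 - <<'E'
from h import *
np.set_printoptions(precision=4,suppress=True)
o=robot.get_obs();print(st(o['position']),o['ft_force']@EX,turn())
E
```

```text
[-0.1146 -0.0607  0.1287] -2.741452575937749 [-0.0001  0.0009 -0.    ]
```

play_rows --gripper '[1,1,1]' --delta_pos '[[-0.3,0,0],[-0.6,0,0],[-0.6,0,0]]' --turn '[[0,0,0],[0,0,0],[0,0,0]]'

```text
time: 9.5
position: [0.5446, -0.1464, 0.1286]
tool_rot: [0.086, 0.996, 0.0, 0.0]
ft_force: [-2.9, -0.6, 2.7]
grip_width: 0.0002
grip_force: 1.7
```

play_rows --gripper '[1,1,1]' --delta_pos '[[-0.2,0,0],[-0.4,0,0],[-0.4,0,0]]' --turn '[[0,0,0],[0,0,0],[0,0,0]]'

```text
time: 9.88
position: [0.5467, -0.1467, 0.1284]
tool_rot: [0.086, 0.996, 0.0, -0.002]
ft_force: [-6.9, -0.1, 5.6]
grip_width: 0.0007
grip_force: 3.5
```

play_rows --gripper '[1,1,1,1]' --delta_pos '[[-0.2,0,0],[-0.4,0,0],[-0.4,0,0],[-0.4,0,0]]' --turn '[[0,0,0],[0,0,0],[0,0,0],[0,0,0]]'

```text
time: 10.38
position: [0.5468, -0.1466, 0.1283]
tool_rot: [0.086, 0.996, 0.001, -0.006]
ft_force: [-14.0, -0.1, 9.8]
grip_width: 0.0004
grip_force: 7.2
```

```bash
python3 - <<'E'
from h import *
np.set_printoptions(precision=4,suppress=True)
o=robot.get_obs();print(st(o['position']),o['ft_force'],turn())
c=shot('top','top1');w=shot('wrist','wrist2')
m=np.vstack([cv2.resize(c['color'][200:350,290:450],(480,450),interpolation=cv2.INTER_CUBIC)]);w2=cv2.resize(w['color'],(320,240))
M=np.zeros((450,800,3),np.uint8);M[:,:480]=m;M[:240,480:]=w2;cv2.imwrite('pics/m2.png',M[:,:,::-1])
E
```

```text
[-0.1067 -0.0604  0.1283] [-13.9964  -0.1374   9.8255] [ 0.0007 -0.0123  0.0012]
```

View pics/m2.png

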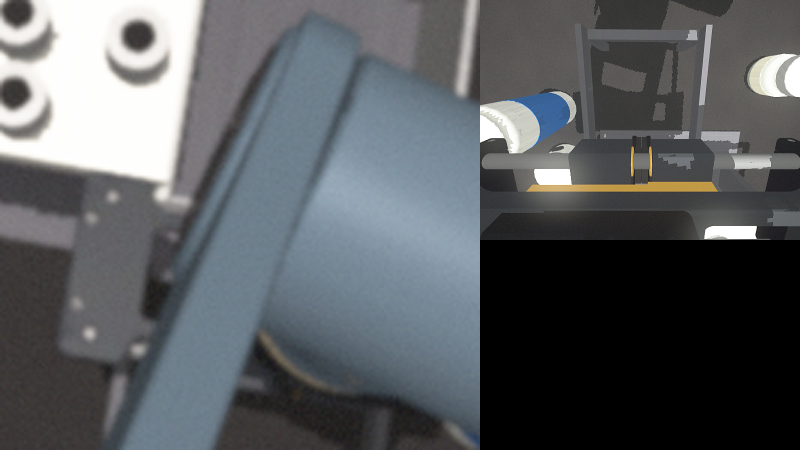

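The shutter has stopped at TCP x -0.107, as predicted. The force rose from 7 N to 14 N with no further motion, so it is home. I now back off and rise while measuring the bar.

play_rows --gripper '[1,1,1,1,1,1,1,1]' --delta_pos '[[1,0,0],[3,0,0],[4.5,0,0],[4.5,0,0],[4.5,0,-5],[4.5,0,-10],[4.5,0,-15],[4.5,0,-15]]' --turn '[[0,0,0],[0,0,0],[0,0,0],[0,0,0],[0,0,0],[0,0,0],[0,0,0],[0,0,0]]'

```text
time: 11.48
position: [0.5119, -0.1417, 0.2834]
tool_rot: [0.086, 0.996, -0.002, 0.006]
ft_force: [0.0, -0.9, -0.2]
grip_width: 0.0005
grip_force: 0.0
```

```bash
python3 - <<'E'
from h import *
np.set_printoptions(precision=4,suppress=True)
t=load('top0');s=load('scene0')
# bar axis from bright mask: rows across bar in top, columns across bar in scene
g=t['color'].min(2);P=[]
for v in range(172,232,4):
    r=g[v,228:262]; k=np.where(r>120)[0]; k=k[k<k[0]+12]; P.append((228+k.mean(),v,len(k)))
P=np.array(P);fu=np.polyfit(P[:,1],P[:,0],1);print(P[::4],np.abs(np.polyval(fu,P[:,1])-P[:,0]).max())
g2=s['color'].min(2);Q=[]
for u in range(308,350,3):
    r=g2[240:310,u];k=np.where(r>120)[0];k=k[k>k[-1]-14];Q.append((u,240+k.mean(),len(k)))
Q=np.array(Q);fq=np.polyfit(Q[:,0],Q[:,1],1);print(Q[::4],np.abs(np.polyval(fq,Q[:,0])-Q[:,1]).max())
# scene line back-projects to a plane; intersect top rays with it
o,d1=ray(s,308,np.polyval(fq,308));_,d2=ray(s,350,np.polyval(fq,350));n=np.cross(d1,d2)
for v in (170,201,232):
    q,d=ray(t,np.polyval(fu,v),v);X=q+d*((o-q)@n)/(d@n);print('bar',X,st(X),'plane .165',st(plane(t,np.polyval(fu,v),v,.165)))
ob=robot.get_obs();print(st(ob['position']),turn(),tool(W(0,.15,.24)))
E
```

```text
[[251.  172.    9. ]
 [247.  188.    9. ]
 [244.  204.    9. ]
 [240.5 220.   10. ]] 0.37083333333322344
[[308.  289.5  10. ]
 [320.  306.5   6. ]
 [332.  302.5   2. ]
 [344.  292.    5. ]] 27.81428571428586
bar [0.7392 0.038  0.1436] [0.0512 0.1545 0.1436] plane .165 [0.0444 0.1501 0.165 ]
bar [0.6968 0.0491 0.127 ] [0.0075 0.1582 0.127 ] plane .165 [-0.0016  0.1503  0.165 ]
bar [0.6534 0.0605 0.1099] [-0.0372  0.162   0.1099] plane .165 [-0.0464  0.1505  0.165 ]
[-0.1419 -0.0616  0.2834] [-0.0036  0.0126  0.0002] [-14.14    21.1697   4.4437]
```

play_rows --gripper '[0.3,0.3,0.3,0.3,0.3,0.3,0.3]' --delta_pos '[[-3,4,0],[-6,8,0],[-9,13,0],[-12,17,0],[-14.1,21.2,0],[-14.1,21.2,3],[-14.1,21.2,3]]' --turn '[[0,0,0],[0,0,0],[0,0,0],[0,0,0],[0,0,0],[0,0,0],[0,0,0]]'

```text
time: 12.35
position: [0.6814, 0.0455, 0.2441]
tool_rot: [0.086, 0.996, 0.0, -0.004]
ft_force: [-0.8, 0.3, 0.2]
grip_width: 0.0303
grip_force: 0.0
```

```bash
python3 - <<'E'
from h import *
np.set_printoptions(precision=4,suppress=True)
t=load('top0');s=load('scene0')
g2=s['color'].min(2);Q=[]
for u in range(314,346,3):
    e=int(292-(u-308)*.73);r=g2[e-10:e+10,u];k=np.where(r>110)[0]
    Q.append((u,e-10+k.mean(),len(k)))
Q=np.array(Q);fq=np.polyfit(Q[:,0],Q[:,1],1);print(Q[::3],np.abs(np.polyval(fq,Q[:,0])-Q[:,1]).max())
fu=np.polyfit([172,188,204,220],[251,247.3,244,240.5],1)
o,d1=ray(s,308,np.polyval(fq,308));_,d2=ray(s,350,np.polyval(fq,350));n=np.cross(d1,d2)
for v in (180,201,222):
    q,d=ray(t,np.polyval(fu,v),v);X=q+d*((o-q)@n)/(d@n);print('bar',st(X))
ob=robot.get_obs();print(st(ob['position']),ob['grip_width'],turn(),tool(W(0,.1505,.146)))
# rows for arc (tool cm relative to grasp pose), grasp centre on bar
for th in np.arange(0,1.26,.1):
    y=.150*np.cos(th)-.015*np.sin(th);z=.150*np.sin(th)+.015*np.cos(th);print(round(th,1),np.round([100*(y-.15),-100*(z-.015)],1))
E
```

```text
[[314.     285.      11.    ]
 [323.     277.5     12.    ]
 [332.     274.3571  14.    ]
 [341.     265.      11.    ]] 2.649350649350822
bar [0.0303 0.1506 0.162 ]
bar [-0.0008  0.1509  0.1616]
bar [-0.0314  0.1512  0.1613]
[-0.0071  0.152   0.2441] 0.030317553113791536 [-0.0005 -0.0079  0.0011] [-0.7829 -0.1477  9.8045]
0.0 [ 0. -0.]
0.1 [-0.2 -1.5]
0.2 [-0.6 -3. ]
0.3 [-1.1 -4.4]
0.4 [-1.8 -5.7]
0.5 [-2.6 -7. ]
0.6 [-3.5 -8.2]
0.7 [-4.5 -9.3]
0.8 [ -5.6 -10.3]
0.9 [ -6.9 -11.2]
1.0 [ -8.2 -11.9]
1.1 [ -9.5 -12.5]
1.2 [-11. -13.]
```

play_rows --gripper '[0.3,0.3,0.3,0.3,0.3,1,1,1,1,1,1]' --delta_pos '[[-0.8,-0.1,4],[-0.8,-0.1,7],[-0.8,-0.1,9],[-0.8,-0.1,9.8],[-0.8,-0.1,9.8],[-0.8,-0.1,9.8],[-0.8,-0.1,9.8],[-0.8,-0.1,9.8],[-0.8,-0.1,9.8],[-0.8,-0.1,9.8],[-0.8,-0.1,9.8]]' --turn '[[0,0,0],[0,0,0],[0,0,0],[0,0,0],[0,0,0],[0,0,0],[0,0,0],[0,0,0],[0,0,0],[0,0,0],[0,0,0]]' --squeeze 15

```text
time: 13.72
position: [0.6914, 0.042, 0.1515]
tool_rot: [0.086, 0.996, -0.0, 0.001]
ft_force: [-0.8, -1.3, 4.5]
grip_width: 0.0115
grip_force: 15.0
```

```bash
python3 - <<'E'
from h import *
np.set_printoptions(precision=4,suppress=True)
c=shot('top','top2');o=robot.get_obs();print(st(o['position']),o['grip_width'],o['ft_force'],turn())
print('predicted tab px at home',proj(c,W(-.090,-.06,.155)))
cv2.imwrite('pics/top2c.png',cv2.resize(c['color'][150:400,225:475,::-1],(500,500)))
E
```

```text
[0.0034 0.1502 0.1515] 0.011496247013148662 [-0.9442 -1.1511  5.1937] [-0.0002  0.0014  0.    ]
predicted tab px at home [383.746  290.3024]
```

View pics/top2c.png

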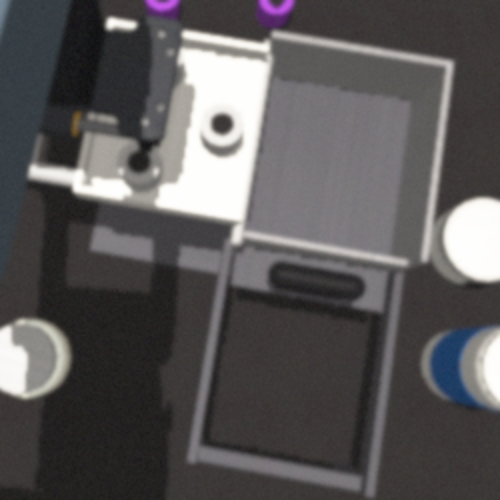

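The top view shows the hopper floor fully covered and the tab at (383.5,290.5), against a predicted home of (383.7,290.3). The bar is gripped at 11.5 mm, so I lift along the arc.

play_rows --gripper '[1,1,1,1,1,1,1,1,1,1,1,1]' --delta_pos '[[0,-0.1,-0.8],[0,-0.2,-1.5],[0,-0.4,-2.3],[0,-0.6,-3],[0,-0.85,-3.7],[0,-1.1,-4.4],[0,-1.4,-5.1],[0,-1.8,-5.7],[0,-2.2,-6.4],[0,-2.6,-7],[0,-3.0,-7.6],[0,-3.5,-8.2]]' --turn '[[0,0,0],[0,0,0],[0,0,0],[0,0,0],[0,0,0],[0,0,0],[0,0,0],[0,0,0],[0,0,0],[0,0,0],[0,0,0],[0,0,0]]'

```text
time: 15.28
position: [0.6855, 0.0099, 0.2343]
tool_rot: [0.086, 0.996, 0.002, 0.001]
ft_force: [4.1, 5.6, 1.0]
grip_width: 0.0115
grip_force: 15.0
```

```bash
python3 - <<'E'
from h import *
np.set_printoptions(precision=4,suppress=True)
o=robot.get_obs();print(st(o['position']),o['grip_width'],o['ft_force'],turn())
E
```

```text
[0.0031 0.1176 0.2343] 0.011472937992746046 [4.1366 5.5965 1.0068] [0.0045 0.0017 0.0004]
```

play_rows --gripper '[1,1,1,1,1,1,1,1,1,1,1,1]' --delta_pos '[[0,-0.5,-0.6],[0,-1.0,-1.1],[0,-1.55,-1.6],[0,-2.1,-2.1],[0,-2.75,-2.6],[0,-3.4,-3.0],[0,-4.0,-3.4],[0,-4.7,-3.7],[0,-5.3,-4.0],[0,-6.0,-4.3],[0,-6.75,-4.6],[0,-7.5,-4.8]]' --turn '[[0,0,0],[0,0,0],[0,0,0],[0,0,0],[0,0,0],[0,0,0],[0,0,0],[0,0,0],[0,0,0],[0,0,0],[0,0,0],[0,0,0]]'

```text
time: 16.77
position: [0.6719, -0.0652, 0.284]
tool_rot: [0.086, 0.996, 0.001, 0.001]
ft_force: [-0.1, 3.1, 5.9]
grip_width: 0.0118
grip_force: 15.0
```

play_rows --gripper '[1,1,1,1,1,1]' --delta_pos '[[0,0,0],[0,0,0],[0,0,0],[0,0,0],[0,0,0],[0,0,0]]' --turn '[[0,0,0],[0,0,0],[0,0,0],[0,0,0],[0,0,0],[0,0,0]]'

```text
time: 17.52
position: [0.6718, -0.0656, 0.284]
tool_rot: [0.086, 0.996, 0.0, 0.001]
ft_force: [0.5, 1.7, 8.2]
grip_width: 0.0115
grip_force: 15.0
```

```bash
python3 - <<'E'
from h import *
np.set_printoptions(precision=4,suppress=True)
a=shot('scene','scene3');b=shot('top','top3');o=robot.get_obs();print(st(o['position']),o['grip_width'],o['ft_force'],turn())
m=np.hstack([cv2.resize(a['color'][80:330,160:420],(416,400)),cv2.resize(b['color'][140:390,225:465],(384,400))])
cv2.imwrite('pics/m3.png',m[:,:,::-1])
E
```

```text
[0.0026 0.0409 0.284 ] 0.011407576315998766 [0.2813 2.8287 7.801 ] [0.0007 0.0019 0.0005]
```

View pics/m3.png

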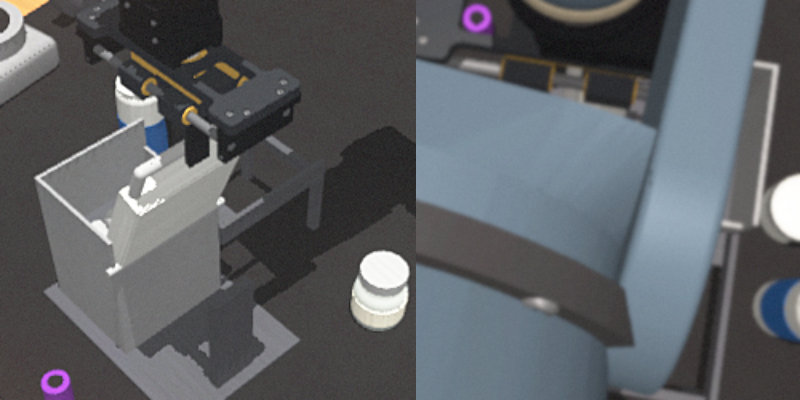

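The tray is tilted to about 1.2 rad, and something bright lies in the hopper at crop (100,228). The rest is hidden, so I lower along the reverse arc and look.

play_rows --gripper '[1,1,1,1,1,1,1,1,1,1,1,1]' --delta_pos '[[0,0.75,0.25],[0,1.5,0.5],[0,2.2,0.8],[0,2.8,1.1],[0,4.1,1.8],[0,5.4,2.7],[0,6.5,3.7],[0,7.5,4.8],[0,8.4,6.0],[0,9.2,7.3],[0,9.9,8.6],[0,10.4,10.0]]' --turn '[[0,0,0],[0,0,0],[0,0,0],[0,0,0],[0,0,0],[0,0,0],[0,0,0],[0,0,0],[0,0,0],[0,0,0],[0,0,0],[0,0,0]]'

```text
time: 19.12
position: [0.6899, 0.036, 0.1793]
tool_rot: [0.086, 0.996, -0.0, -0.0]
ft_force: [3.5, -0.8, -0.3]
grip_width: 0.0115
grip_force: 15.0
```

play_rows --gripper '[1,1,1,1,1]' --delta_pos '[[0,0.35,0.75],[0,0.5,1.5],[0,0.6,2.2],[0,0.6,2.7],[0,0.6,2.7]]' --turn '[[0,0,0],[0,0,0],[0,0,0],[0,0,0],[0,0,0]]'

```text
time: 19.75
position: [0.691, 0.0418, 0.153]
tool_rot: [0.086, 0.996, -0.0, -0.0]
ft_force: [3.2, -3.3, -1.3]
grip_width: 0.0116
grip_force: 15.0
```

```bash
python3 - <<'E'
from h import *
np.set_printoptions(precision=4,suppress=True)
b=shot('top','top4');o=robot.get_obs();print(st(o['position']),o['grip_width'],o['ft_force'],turn())
cv2.imwrite('pics/top4c.png',cv2.resize(b['color'][140:390,225:475,::-1],(500,500)))
E
```

```text
[0.003  0.15   0.1533] 0.011532875942924537 [ 3.4591 -2.8862 -1.2273] [-0.0005  0.     -0.0001]
```

View pics/top4c.png

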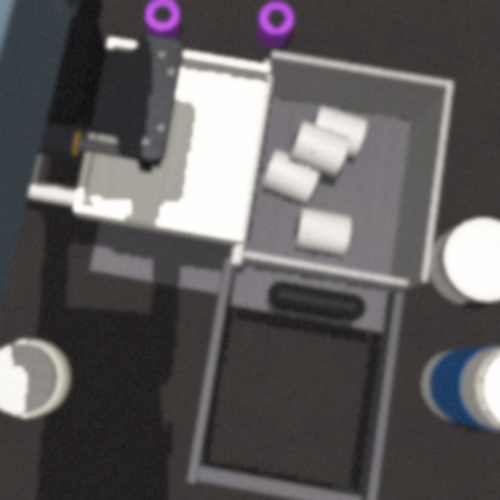

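All four spacers lie in the hopper at crop (340,130), (320,150), (292,176) and (323,231). The shutter is still home. I lower the last 2 mm, release gently and withdraw.

play_rows --gripper '[1,1,0.3,0.3,0.3,0.3,0.3,0.3,0.3,0.3,0.3]' --delta_pos '[[0,0,0.2],[0,0,0.2],[0,0,0.2],[0,0,0.2],[0,0,0.2],[0,0,-2],[0,0,-5],[0,0,-10],[0,4,-14],[0,4,-14],[0,4,-14]]' --turn '[[0,0,0],[0,0,0],[0,0,0],[0,0,0],[0,0,0],[0,0,0],[0,0,0],[0,0,0],[0,0,0],[0,0,0],[0,0,0]]'

```text
time: 21.18
position: [0.6967, 0.0818, 0.2926]
tool_rot: [0.086, 0.996, -0.0, -0.001]
ft_force: [0.1, 0.4, -0.6]
grip_width: 0.0306
grip_force: 0.0
```

```bash
python3 - <<'E'
from h import *
np.set_printoptions(precision=4,suppress=True)
a=shot('scene','scene5');b=shot('top','top5');o=robot.get_obs();print(st(o['position']),o['grip_width'],o['ft_force'],o['time'])
m=np.hstack([cv2.resize(a['color'][80:330,160:420],(416,400)),cv2.resize(b['color'][140:390,225:465],(384,400))])
cv2.imwrite('pics/m5.png',m[:,:,::-1])
E
```

```text
[0.0016 0.1896 0.2913] 0.03062354235132825 [ 0.7962 -0.1075 -1.2336] 21.275
```

View pics/m5.png

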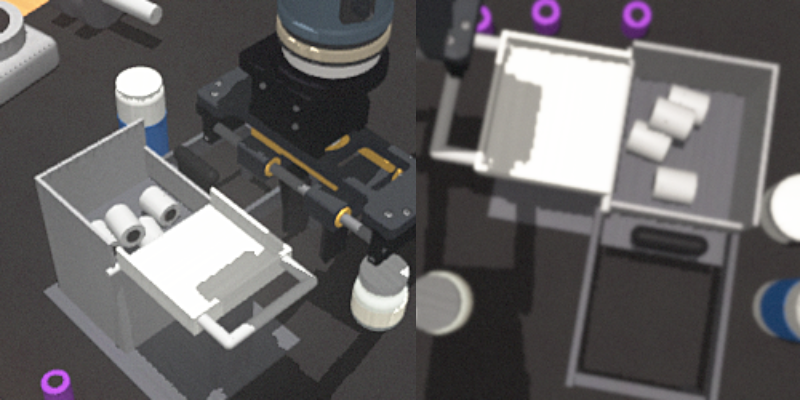

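The tray is flat and empty, all four spacers are in the hopper and the shutter is home. The spray can, piston and jar are where they were, and the gripper is clear.

```bash
python3 -c "
from rig import robot
print(robot.hand_in())"
```

```text
the job is handed in; nothing more can be done
None
```

The job is done and handed in at about 21 s: the stray went into the tray, the shutter was pushed home, all four spacers were tipped into the hopper, the tray is back down flat, and the spray can, piston and jar were not moved.

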